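Rack the turned pins for inspection in reverse order

ROBOT

A 7-joint arm with a two-finger parallel gripper is mounted at the origin on the work surface. World frame = base frame: x ahead of the robot, y to its left, z up, the work surface at z = 0. Lengths are in m, angles in degrees, forces in N, time in s.
With the tool pointing down it reaches from about 0.425 to 1.025 m from the base axis. Payload 3.6 kg.
Tool frame: the origin (TCP) lies midway between the tips of the shut fingers; the grasp point (between the pads) lies 19 mm behind it (ctrl.hold_point_z is the distance from the TCP to the grasp point, in m); z points along the fingers, x is the direction in which the jaws open and shut, and the axes are right-handed (so a half turn about z gives the same grasp; the last joint's range is limited). The gripper opens to 85 mm and grips with 20 to 120 N. Pads are 22 mm wide; open, the fingers measure 114 mm over their backs; the gripper's body (76 mm by 85 mm) begins 54 mm behind the grasp point. The pads swing forward as they close: fully open they stand 13 mm farther back than shut.
Start: joints at [-81.503, 33.873, 2.773, 92.16, -1.908, 54.013, -1.931], TCP at [0.174, 0.704, 0.231] pointing down, gripper open.
Joint ranges: [-153.93, 153.93], [-27.13, 128.08], [-72.61, 78.16], [10.71, 143.7], [-87.88, 267.88], [4.46, 118.87], [-176.78, 176.78]. Speed limits (degrees/s): [147.25, 147.25, 180, 180, 180, 180, 180].

INTERFACE

Orientations are given as [roll, pitch, yaw] about the fixed x, y, z axes, in that order (R = Rz(yaw) Ry(pitch) Rx(roll)).
In Python, from rig import ctrl gives the robot as it stands.
- The arm moves only by the shell command python3 -m jog 'ROWS'. ROWS is JSON, a list of rows, each a list of 3 entries, a list of its own where there are three numbers: the gripper's target within -1 to 1 (shut at 1, half-way at 0, fully open at -1), then the shift along the tool's x, y, z in mm, then the turn, a rotation vector about the tool's x, y, z in degrees. In form: [[jaw, [x, y, z], [rx, ry, rz]], ...]. A call has 1 to 5 rows; each row is the pose to reach, as a shift and turn from the pose commanded when the call began, along the tool's axes at that moment; what a row does not reach only later rows make up. A row lasts 1/12 s, in which the tool goes at most 41.7 mm and 7.16 degrees, less where a joint would pass 70% of its speed; a pose out of reach is approached as far as the arm can. A call with a gripper value outside its range is refused whole. The fingers move at their own pace and stop on an object; the grip force is fixed at half the most. Time passes only in rows, so rows that repeat a pose let the fingers close. It gives the time, the measured TCP pose, the force and the opening at its end, in the units of the state.
- ctrl.state(): the state, without advancing time (a new reading comes with each control period).
- ctrl.capture(name): name is "side" or "top" or "wrist"; returns a dict with "frame" (400x640x3 uint8, blue, green, red), "range_z" (400x640 float32, m along the optical axis (not along the pixel's ray), 0 where there is no reading), "fx", "fy", "cx", "cy" (pixels), "R" (3x3) and "t" (3): a world point X has camera coordinates R X + t. Camera axes: x right, y down, z forward; pixel columns grow to the right and rows downward; lengths in m; the calibration is good to about 2 mm. A picture is of the moment at which its call begins.
- ctrl.job_done(): hands the job in, once; it reports no verdict.
The state is a dict: "clock": time; "joints": joint angles; "qvel": joint speeds; "joint_efforts": joint torques, N m; "position": TCP position; "eef_rot": TCP orientation; "ft_force": force on the tool from outside, world axes, zero at the start; "torque": the same for the moment, N m; "width": opening from 0.0 (shut) to 1.0 (fully open).
Only numpy, scipy, OpenCV 4.12 (cv2) and the standard library are available. Lean on these libraries where they do the work, as an engineer would, in place of code of your own. Each camera call takes 0.05 s, during which the arm holds its last target. There are 200 camera calls.

TASK

Move the four turned pins from the black cups of the feed rack into the pockets of the aluminium inspection rack in reverse order: the pin nearest the feed rack's red end plate goes into the pocket farthest from the inspection rack's red end plate, the next one into the next pocket, and so on, so that the last pin ends up nearest that plate. Stand each pin upright and fully down in its pocket; set the pins down rather than dropping them, topple none, and leave the spanner, the aluminium block and the nut where they lie.

Things in the scene. Friction and masses are not known exactly. Their poses are not given: they have to be found in the camera images.
- pin_blue_mid (a point): turned steel pin standing upright in one of the feed rack's cups, steel shank 26 mm in diameter with a blue plastic cap, 28 mm in diameter, over its upper 35 mm; 90 mm tall overall, flat foot, about 0.3 kg. This point lies on its axis half-way up, 45 mm above its foot; z points up along the pin. The foot stands 10 mm above the bench in the cup, and also when seated in an inspection pocket. The cap is the place to grip.
- pin_yellow_mid (a point): turned steel pin standing upright in one of the feed rack's cups, steel shank 26 mm in diameter with a yellow plastic cap, 28 mm in diameter, over its upper 35 mm; 90 mm tall overall, flat foot, about 0.3 kg. This point lies on its axis half-way up, 45 mm above its foot; z points up along the pin. The foot stands 10 mm above the bench in the cup, and also when seated in an inspection pocket. The cap is the place to grip.
- pin_green_mid (a point): turned steel pin standing upright in one of the feed rack's cups, steel shank 26 mm in diameter with a green plastic cap, 28 mm in diameter, over its upper 35 mm; 90 mm tall overall, flat foot, about 0.3 kg. This point lies on its axis half-way up, 45 mm above its foot; z points up along the pin. The foot stands 10 mm above the bench in the cup, and also when seated in an inspection pocket. The cap is the place to grip.
- pin_white_mid (a point): turned steel pin standing upright in one of the feed rack's cups, steel shank 26 mm in diameter with a white plastic cap, 28 mm in diameter, over its upper 35 mm; 90 mm tall overall, flat foot, about 0.3 kg. This point lies on its axis half-way up, 45 mm above its foot; z points up along the pin. The foot stands 10 mm above the bench in the cup, and also when seated in an inspection pocket. The cap is the place to grip.
- cup_blue: fixed square black cup, 46 mm wide, of the feed rack, with a small blue tab beside its foot; the blue pin stands in it at the start, within 3 mm of its centre, so the cups keep showing the order in which the pins stood. Inner width 38 mm, walls 4 mm, rim 32 mm above the bench. Origin: centre of its underside, 6 mm above the bench; axes parallel to the feed rack's.
- cup_yellow: fixed square black cup, 46 mm wide, of the feed rack, with a small yellow tab beside its foot; the yellow pin stands in it at the start, within 3 mm of its centre, so the cups keep showing the order in which the pins stood. Inner width 38 mm, walls 4 mm, rim 32 mm above the bench. Origin: centre of its underside, 6 mm above the bench; axes parallel to the feed rack's.
- cup_green: fixed square black cup, 46 mm wide, of the feed rack, with a small green tab beside its foot; the green pin stands in it at the start, within 3 mm of its centre, so the cups keep showing the order in which the pins stood. Inner width 38 mm, walls 4 mm, rim 32 mm above the bench. Origin: centre of its underside, 6 mm above the bench; axes parallel to the feed rack's.
- cup_white: fixed square black cup, 46 mm wide, of the feed rack, with a small white tab beside its foot; the white pin stands in it at the start, within 3 mm of its centre, so the cups keep showing the order in which the pins stood. Inner width 38 mm, walls 4 mm, rim 32 mm above the bench. Origin: centre of its underside, 6 mm above the bench; axes parallel to the feed rack's.
- feed_rack: fixed low grey bar, 56 x 262 mm and 6 mm thick, that carries the four black cups in one row, with a red plate at one end. Origin: centre of its underside, on the bench; z up, its y axis runs along the row towards the red end plate (60 x 10 mm, 40 mm high, centred at y = +134 mm). Cup centres at x = 0, y = +96, +32, -32, -96 mm; which cup is in which place varies.
- inspection_rack: fixed aluminium rack, 56 x 262 mm, 36 mm high, with four empty square pockets in one row and a red plate at one end. Origin: centre of its underside, on the bench; z up, its y axis runs along the row towards the red end plate (60 x 10 mm, 40 mm high, centred at y = +134 mm). Pocket centres at x = 0, y = +96, +32, -32, -96 mm; each pocket is 44 x 44 mm, its dark floor 10 mm above the bench, its rim 36 mm.
- hook_spanner: bystander: loose steel hook spanner lying flat, about 190 mm long and 10 mm thick, beyond the racks; origin about its middle, on its underside
- spare_block: bystander: loose aluminium block 80 x 50 x 30 mm beyond the racks; origin at the centre of its underside
- big_nut: bystander: loose dark steel hexagon nut, 42 mm over its corners, 18 mm high, beyond the racks; origin at the centre of its underside
Things that resemble listed ones, but are neither listed nor needed, are in the scene too. What is shaped like the part that bears pin_green_mid but orange is not meant. Leave any pink look-alike of the part that bears pin_yellow_mid alone.

How it is judged:
By the outcome, as a careful person would: the job done as asked, in the order asked, and still so for the second after the job is handed in, with the robot touching nothing.
It also fails if it takes over 104 s, if anything falls off the work surface, if the arm or the gripper's body presses on something with over 40 N, if the wrist force passes 120 N, or if a joint passes its speed limit or range.

## Working session

There is one attempt and no reset: what is moved stays moved. The work goes in short steps, Python scripts to look and compute and a shell command to move; the robot and the scene stay as the last step left them, time stands still between calls to the robot, and variables do not carry over. Pictures are saved under pics/ and viewed, about 12 in all and at most 16, crops included, and the job is handed in when it is done.

```bash
ls; mkdir -p pics
python3 - <<'E'
from rig import ctrl
import cv2,numpy as np
for n in("top","side"):
    c=ctrl.capture(n);cv2.imwrite(f"pics/{n}0.png",c["frame"]);np.savez(f"pics/{n}0.npz",**c)
    print(n,c["fx"],c["cx"],c["cy"],np.round(c["R"],3).tolist(),c["t"])
print(ctrl.state())
E
```

```text
pics
top 365.19066998385006 317.0490493072979 198.54484258806457 [[-0.019, -1.0, 0.007], [-0.996, 0.019, -0.092], [0.092, -0.009, -0.996]] [0.00701636 0.61604022 0.82683644]
side 511.16887219381294 322.27958419856395 205.3346467782732 [[0.801, -0.599, -0.009], [-0.403, -0.528, -0.748], [0.443, 0.602, -0.664]] [-0.45962606  0.28586925  0.88638792]
{'clock': 0.1, 'joints': array([-81.50414969,  33.92091271,   2.76786274,  92.2273925 ,
        -1.90837393,  54.0149255 ,  -1.93220161]), 'qvel': array([ 0.01271559, -0.13445136,  0.06444156, -0.13634673, -0.05416228,
       -0.13553569, -0.0716985 ]), 'joint_efforts': array([ 4.11269124e-03, -5.49990571e+01,  1.55348416e+00, -1.98824519e+01,
        9.78447235e-03,  3.82595681e-03,  2.49720394e-06]), 'position': array([0.17340043, 0.70319208, 0.23026069]), 'eef_rot': array([1.79993672e+02, 1.16938420e-01, 7.61498485e+01]), 'ft_force': array([0.03928337, 0.04692923, 0.12491098]), 'torque': array([-0.05206602,  0.01174244, -0.01692177]), 'width': 0.9996374671042357}
```

View pics/top0.png

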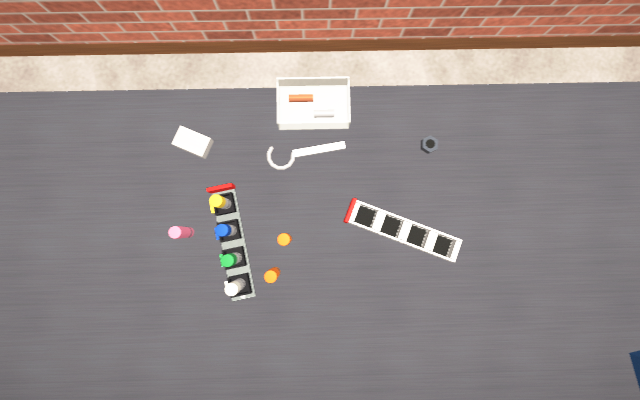

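View pics/side0.png

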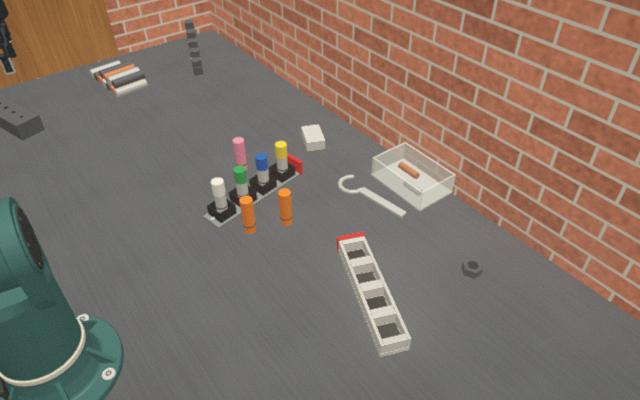

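The top view shows, from the feed rack's red plate (220,188): yellow (217,201), blue (222,230), green (228,260) and white (233,288). The inspection rack's red plate is at (350,210), and its pockets are at (365,216), (392,226), (418,236) and (444,245).

The look-alikes are the orange pins at (284,239) and (271,276) and the pink one at (181,232). None of them stands in a cup, so I leave them alone.

```bash
cat > h.py <<'E'
import numpy as np,cv2
from rig import ctrl
def cloud(c):
    z=c["range_z"];v,u=np.mgrid[:400,:640]
    p=np.stack([(u-c["cx"])/c["fx"]*z,(v-c["cy"])/c["fy"]*z,z],-1)
    w=(p-c["t"])@c["R"]; w[z==0]=np.nan; return w
def cast(c,uv,h):
    d=c["R"].T@np.array([(uv[0]-c["cx"])/c["fx"],(uv[1]-c["cy"])/c["fy"],1]);o=-c["R"].T@c["t"]
    return o+d*(h-o[2])/d[2]
def masks(f):
    H=cv2.cvtColor(f,cv2.COLOR_BGR2HSV);h,s,v=cv2.split(H)
    return dict(yellow=(abs(h.astype(int)-28)<6)&(s>150),blue=(abs(h.astype(int)-110)<8)&(s>150),green=(abs(h.astype(int)-65)<14)&(s>120),white=(s<40)&(v>170),red=((h<4)|(h>176))&(s>150),orange=(abs(h.astype(int)-12)<6)&(s>180),pink=(abs(h.astype(int)-168)<8)&(s>70)&(v>150))
def rot(x):  # tool frame from state
    from scipy.spatial.transform import Rotation as R
    return R.from_euler('xyz',x,degrees=True).as_matrix()
def go(target,yaw=None):
    """shift (mm) in tool axes and turn about tool z (deg) to reach TCP target, pointing down"""
    s=ctrl.state();M=rot(s["eef_rot"]);d=M.T@(np.array(target)-s["position"])*1e3
    t=None if yaw is None else -((yaw-s["eef_rot"][2]+90)%180-90)
    print("shift",d.round(1),"turn z",t,"pos",s["position"].round(4),"rot",s["eef_rot"].round(2),"F",s["ft_force"].round(1),"w",round(s["width"],3),"t",s["clock"])
E
python3 - <<'E'
from h import *
for n in("top","side"):
    c=dict(np.load(f"pics/{n}0.npz"));w=cloud(c);m=masks(c["frame"])
    print(n,"bench z",np.nanmedian(w[260:300,330:420,2]) if n=="top" else "")
    for k,a in m.items():
        a=a&(w[...,2]>.01)&(w[...,2]<.13)&(w[...,0]<.85)&(w[...,0]>.2)&(abs(w[...,1])<.45)
        N,L,S,C=cv2.connectedComponentsWithStats(a.astype(np.uint8))
        for i in range(1,N):
            if S[i,4]<15: continue
            q=w[L==i];top=q[q[:,2]>np.nanmax(q[:,2])-.006]
            print(k,S[i].tolist(),"med",np.median(q,0).round(3),"zmax",q[:,2].max().round(3),"topmid",((top.max(0)+top.min(0))/2).round(4))
    # inspection rim
    a=m["white"]&(abs(w[...,2]-.036)<.006)&(w[...,1]<.1)&(w[...,1]>-.4)&(w[...,0]>.3)&(w[...,0]<.7)
    N,L,S,C=cv2.connectedComponentsWithStats(a.astype(np.uint8),connectivity=8)
    i=1+S[1:,4].argmax();q=w[L==i]
    r=cv2.minAreaRect((q[:,:2]*1000).astype(np.float32));print("rim",S[i],r)
E
```

```text
top bench z 0.00036689871431641054
yellow [216, 195, 9, 13, 46] med [0.604 0.202 0.09 ] zmax 0.102 topmid [0.6092 0.2057 0.0995]
yellow [279, 234, 10, 11, 63] med [0.522 0.071 0.091] zmax 0.094 topmid [0.5245 0.0695 0.0906]
yellow [268, 271, 8, 9, 41] med [0.451 0.095 0.09 ] zmax 0.094 topmid [0.4488 0.0958 0.0907]
blue [215, 224, 16, 16, 174] med [0.546 0.199 0.1  ] zmax 0.104 topmid [0.5462 0.1989 0.1006]
green [220, 253, 16, 14, 179] med [0.483 0.186 0.1  ] zmax 0.104 topmid [0.4829 0.1872 0.1012]
white [277, 97, 74, 32, 676] med [0.791 0.001 0.044] zmax 0.059 topmid [ 8.194e-01 -6.000e-04  5.640e-02]
white [314, 110, 21, 8, 158] med [ 0.822 -0.023  0.022] zmax 0.026 topmid [ 0.8251 -0.0257  0.0233]
white [172, 126, 41, 32, 764] med [0.757 0.288 0.03 ] zmax 0.037 topmid [0.7592 0.2897 0.0336]
white [268, 147, 5, 14, 21] med [0.73  0.109 0.012] zmax 0.013 topmid [0.7288 0.1066 0.0117]
white [270, 161, 11, 8, 25] med [0.701 0.097 0.011] zmax 0.014 topmid [0.7018 0.0947 0.0121]
white [349, 200, 114, 63, 1549] med [ 0.537 -0.206  0.036] zmax 0.043 topmid [ 0.538  -0.2065  0.0404]
whit
[... 1675 characters left out ...]
d [337, 232, 28, 15, 91] med [ 0.584 -0.082  0.04 ] zmax 0.043 topmid [ 0.5857 -0.0829  0.0402]
orange [279, 189, 12, 30, 290] med [0.518 0.06  0.07 ] zmax 0.094 topmid [0.5218 0.0669 0.091 ]
orange [239, 196, 15, 30, 320] med [0.441 0.088 0.072] zmax 0.093 topmid [0.4453 0.0975 0.0899]
orange [282, 220, 10, 4, 20] med [0.516 0.058 0.014] zmax 0.02 topmid [0.5197 0.059  0.0176]
orange [245, 227, 10, 5, 19] med [0.44  0.087 0.012] zmax 0.017 topmid [0.4409 0.089  0.0147]
pink [233, 137, 14, 28, 229] med [0.54  0.292 0.069] zmax 0.093 topmid [0.5419 0.3015 0.0901]
rim [ 339  237   72  109 1577] ((536.1759033203125, -207.5408172607422), (262.0088806152344, 57.85700225830078), 68.08710479736328)
```

```bash
sed -i 's/-((yaw-s\["eef_rot"\]\[2\]+90)%180-90)/round(-((yaw-s["eef_rot"][2]+180)%360-180),1)/' h.py; python3 -c "
from h import *
go([.608,.209,.19],-80.5)"
```

```text
shift [-375.7  540.3   41.1] turn z 156.6 pos [0.1734 0.7032 0.2303] rot [1.7999e+02 1.2000e-01 7.6150e+01] F [0.  0.  0.1] w 1.0 t 0.1
```

```bash
python3 -m jog '[[-1,[-376,540,41],[0,0,156]],[-1,[-376,540,41],[0,0,156]],[-1,[-376,540,41],[0,0,156]],[-1,[-376,540,41],[0,0,156]],[-1,[-376,540,41],[0,0,156]]]'; python3 -c "
from h import *
go([.608,.209,.19],-80.5)"
```

```text
clock: 0.52
position: [0.3116, 0.5458, 0.2179]
eef_rot: [180.0, 0.0, 40.0]
ft_force: [0.8, 1.2, -0.0]
width: 0.998
shift [ 10.6 448.5  28.1] turn z 120.5 pos [0.3116 0.5458 0.2179] rot [1.7998e+02 4.0000e-02 4.0000e+01] F [ 0.8  1.2 -0. ] w 0.998 t 0.5167
```

Works as expected.

```bash
python3 -m jog '[[-1,[11,448,28],[0,0,120]],[-1,[11,448,28],[0,0,120]],[-1,[11,448,28],[0,0,120]],[-1,[11,448,28],[0,0,120]],[-1,[11,448,28],[0,0,120]]]'; python3 -c "
from h import *
go([.608,.209,.19],-80.5)"
```

```text
clock: 0.93
position: [0.4499, 0.3908, 0.2051]
eef_rot: [180.0, 0.0, 4.2]
ft_force: [-0.2, 0.3, -0.6]
width: 0.996
shift [144.3 192.9  15.1] turn z 84.7 pos [0.4499 0.3908 0.2051] rot [1.7999e+02 2.0000e-02 4.1900e+00] F [-0.2  0.3 -0.6] w 0.996 t 0.9333
```

```bash
python3 -m jog '[[-1,[144,193,15],[0,0,84.7]],[-1,[144,193,15],[0,0,84.7]],[-1,[144,193,15],[0,0,84.7]],[-1,[144,193,15],[0,0,84.7]],[-1,[144,193,15],[0,0,84.7]]]'; python3 -m jog '[[-1,[0,0,0],[0,0,48.9]],[-1,[0,0,0],[0,0,48.9]],[-1,[0,0,0],[0,0,48.9]],[-1,[0,0,0],[0,0,48.9]],[-1,[0,0,0],[0,0,48.9]]]'; python3 -c "
from h import *
go([.608,.209,.19],-80.5)
c=ctrl.capture('wrist');cv2.imwrite('pics/w1.png',c['frame']);w=cloud(c);m=masks(c['frame'])
for k in ('yellow','blue','red'):
    a=m[k]&(w[...,2]>.01);q=w[a]
    if len(q)>30:
        t=q[q[:,2]>np.percentile(q[:,2],98)-.006];print(k,len(q),((t.max(0)+t.min(0))/2).round(4))
"
```

```text
clock: 1.35
position: [0.587, 0.2347, 0.192]
eef_rot: [180.0, 0.0, -31.6]
ft_force: [1.1, -0.5, 0.3]
width: 1.001
clock: 1.77
position: [0.586, 0.2361, 0.1919]
eef_rot: [179.9, 0.0, -67.5]
ft_force: [-0.2, 0.3, 0.0]
width: 0.995
shift [33.5 -9.9  1.9] turn z 13.0 pos [0.586  0.2361 0.1919] rot [ 1.7995e+02  1.0000e-02 -6.7450e+01] F [-0.2  0.3  0. ] w 0.995 t 1.7667
yellow 462 [0.6108 0.2136 0.0986]
blue 1119 [0.5476 0.2005 0.0977]
red 1880 [0.6083 0.0778 0.038 ]
```

View pics/w1.png

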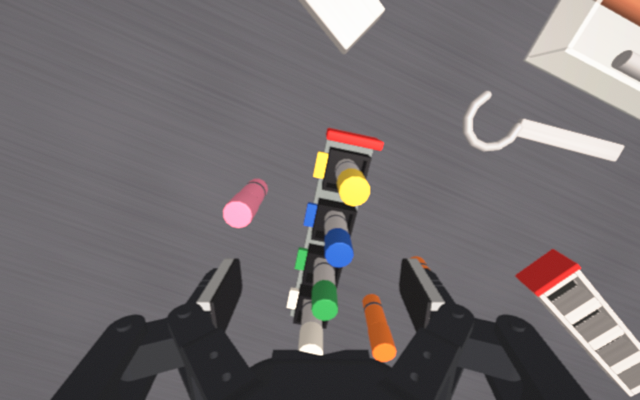

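The wrist picture confirms the order: yellow (353,188) is next to the red plate (355,138), then blue (338,246), green (324,300) and white (312,335). Each has its own coloured tab. The pink pin (237,213) and the orange ones (382,350) and (420,265) stand free of the rack. Next I refine the cap centres and the row angle.

```bash
cat >> h.py <<'E'
def caps(c,names):
    w=cloud(c);m=masks(c["frame"]);o={}
    for k in names:
        a=m[k].copy()
        if k=="yellow": a=(cv2.cvtColor(c["frame"],cv2.COLOR_BGR2HSV)[...,1]>120)&(abs(cv2.cvtColor(c["frame"],cv2.COLOR_BGR2HSV)[...,0].astype(int)-27)<9)
        a&=(abs(w[...,2]-.1)<.007)
        N,L,S,C=cv2.connectedComponentsWithStats(a.astype(np.uint8))
        if N<2: continue
        i=1+S[1:,4].argmax();q=w[L==i]
        (x,y),r=cv2.minEnclosingCircle((q[:,:2]*1000).astype(np.float32))
        print(k,S[i,4],"circle",round(x,1),round(y,1),"r",round(r,1),"mean",(q.mean(0)*1000).round(1))
E
python3 -c "
from h import *
c=ctrl.capture('wrist');caps(c,['yellow','blue','green'])
c=dict(np.load('pics/top0.npz'));caps(c,['yellow','blue','green','white'])
c=dict(np.load('pics/side0.npz'));caps(c,['yellow','blue','green','white'])
"
```

```text
yellow 771 circle 611.0 213.2 r 13.9 mean [611.4 213.7  99.1]
blue 620 circle 547.7 199.8 r 14.2 mean [549.  201.   98.9]
green 517 circle 483.4 188.2 r 14.3 mean [485.5 189.   98.8]
yellow 128 circle 609.8 212.1 r 13.8 mean [609.6 212.3 100.3]
blue 137 circle 546.7 199.4 r 13.9 mean [546.9 198.9 100. ]
green 141 circle 482.8 187.1 r 13.7 mean [483.  186.5 100.3]
white 143 circle 422.6 178.9 r 14.0 mean [422.8 178.3 100.1]
yellow 87 circle 608.5 210.3 r 15.1 mean [607.5 209.2  98.8]
blue 58 circle 545.4 197.2 r 13.1 mean [544.2 197.4  99.8]
green 87 circle 481.4 185.3 r 14.7 mean [479.6 183.5  99.2]
white 105 circle 419.8 178.5 r 16.5 mean [420.6 175.3  99.1]
```

```bash
python3 -c "
from h import *
go([.610,.212,.19],-80)"
```

```text
shift [ 31.9 -12.7   1.7] turn z 12.9 pos [0.5859 0.2365 0.1917] rot [ 1.7992e+02 -4.0000e-02 -6.7060e+01] F [-0.5  0.2  0.2] w 1.001 t 1.8667
```

```bash
python3 -m jog '[[-1,[32,-12.5,2],[0,0,12.9]],[-1,[32,-12.5,2],[0,0,12.9]],[-1,[32,-12.5,2],[0,0,12.9]],[-1,[32,-12.5,2],[0,0,12.9]]]'; python3 -c "
from h import *
go([.610,.212,.061],-80)"
```

```text
clock: 2.2
position: [0.6099, 0.2119, 0.19]
eef_rot: [179.9, 0.0, -79.7]
ft_force: [-0.2, 1.0, 0.4]
width: 1.001
shift [-1.00e-01 -3.00e-01  1.29e+02] turn z 0.3 pos [0.6099 0.2119 0.19  ] rot [ 1.7993e+02  1.0000e-02 -7.9730e+01] F [-0.2  1.   0.4] w 1.001 t 2.2
```

```bash
python3 -m jog '[[-1,[0,0,40],[0,0,0]],[-1,[0,0,80],[0,0,0]],[-1,[0,0,110],[0,0,0]],[-1,[0,0,128],[0,0,0]],[-1,[0,0,128],[0,0,0]]]'; python3 -m jog '[[1,[0,0,0],[0,0,0]],[1,[0,0,0],[0,0,0]],[1,[0,0,0],[0,0,0]],[1,[0,0,0],[0,0,0]],[1,[0,0,0],[0,0,0]]]'; python3 -m jog '[[1,[0,0,0],[0,0,0]],[1,[0,0,0],[0,0,0]],[1,[0,0,0],[0,0,0]],[1,[0,0,0],[0,0,0]],[1,[0,0,0],[0,0,0]]]'
```

```text
clock: 2.62
position: [0.606, 0.2129, 0.058]
eef_rot: [179.5, 0.1, -79.7]
ft_force: [-0.8, 0.4, -0.2]
width: 1.003
clock: 3.03
position: [0.6112, 0.2123, 0.064]
eef_rot: [-179.9, 0.1, -80.0]
ft_force: [0.5, 1.2, 5.9]
width: 0.311
clock: 3.45
position: [0.6113, 0.2123, 0.064]
eef_rot: [-179.9, 0.1, -80.0]
ft_force: [-0.4, 0.8, 6.4]
width: 0.313
```

```bash
python3 -m jog '[[1,[0,0,-15],[0,0,0]],[1,[0,0,-50],[0,0,0]],[1,[0,0,-90],[0,0,0]],[1,[0,0,-115],[0,0,0]],[1,[0,0,-115],[0,0,0]]]'; python3 -c "
from h import *
go([.5012,-.2961,.176],-22)"
```

```text
clock: 3.87
position: [0.6142, 0.2113, 0.1839]
eef_rot: [-179.4, 0.0, -80.0]
ft_force: [1.5, -0.4, -2.3]
width: 0.314
shift [480.1 199.2   5.4] turn z -58.0 pos [0.6142 0.2113 0.1839] rot [-1.7939e+02  4.0000e-02 -8.0030e+01] F [ 1.5 -0.4 -2.3] w 0.314 t 3.8667
```

```bash
python3 -m jog '[[1,[480,199,0],[0,0,-58]],[1,[480,199,0],[0,0,-58]],[1,[480,199,0],[0,0,-58]],[1,[480,199,0],[0,0,-58]],[1,[480,199,0],[0,0,-58]]]'; python3 -c "
from h import *
go([.5012,-.2961,.176],-22)"
```

```text
clock: 4.28
position: [0.5633, 0.0067, 0.1768]
eef_rot: [179.9, 0.1, -43.8]
ft_force: [0.5, -0.8, -2.6]
width: 0.308
shift [164.7 261.6   1.1] turn z -21.8 pos [0.5633 0.0067 0.1768] rot [ 1.7991e+02  6.0000e-02 -4.3770e+01] F [ 0.5 -0.8 -2.6] w 0.308 t 4.2833
```

```bash
python3 -m jog '[[1,[165,261.6,0],[0,0,-21.8]],[1,[165,261.6,0],[0,0,-21.8]],[1,[165,261.6,0],[0,0,-21.8]],[1,[165,261.6,0],[0,0,-21.8]],[1,[165,261.6,0],[0,0,-21.8]]]'; python3 -c "
from h import *
go([.5012,-.2961,.176],-22)"
```

```text
clock: 4.7
position: [0.5201, -0.1971, 0.1769]
eef_rot: [-180.0, 0.1, -22.4]
ft_force: [1.5, -0.3, -3.3]
width: 0.313
shift [20.2 98.7  0.9] turn z -0.4 pos [ 0.5201 -0.1971  0.1769] rot [-1.7999e+02  1.1000e-01 -2.2360e+01] F [ 1.5 -0.3 -3.3] w 0.313 t 4.7
```

```bash
python3 -m jog '[[1,[12,60,0],[0,0,0]],[1,[20,90,0],[0,0,0]],[1,[20.2,98.7,0],[0,0,0]],[1,[20.2,98.7,0],[0,0,0]],[1,[20.2,98.7,0],[0,0,0]]]'; python3 -c "
from h import *
go([.5012,-.2961,.061],-22)
c=ctrl.capture('wrist');f=c['frame'];cv2.imwrite('pics/w2.png',f);w=cloud(c)
a=masks(f)['white']&(abs(w[...,2]-.036)<.006)&(w[...,1]<.1)&(w[...,0]>.3)&(w[...,0]<.7)
q=w[a];print(cv2.minAreaRect((q[:,:2]*1000).astype(np.float32)))
a=masks(f)['red']&(abs(w[...,2]-.04)<.006);print(a.sum(),w[a].mean(0))
"
```

```text
clock: 5.12
position: [0.5013, -0.2958, 0.1768]
eef_rot: [180.0, 0.1, -22.6]
ft_force: [-0.6, 1.2, -2.8]
width: 0.311
shift [  0.3   0.3 115.8] turn z -0.6 pos [ 0.5013 -0.2958  0.1768] rot [ 1.7998e+02  1.2000e-01 -2.2610e+01] F [-0.6  1.2 -2.8] w 0.311 t 5.1167
((527.2272338867188, -232.78526306152344), (204.28741455078125, 56.131961822509766), 67.96319580078125)
0 [nan nan nan]<string>:7: RuntimeWarning: Mean of empty slice.
  ret = um.true_divide(
```

View pics/w2.png

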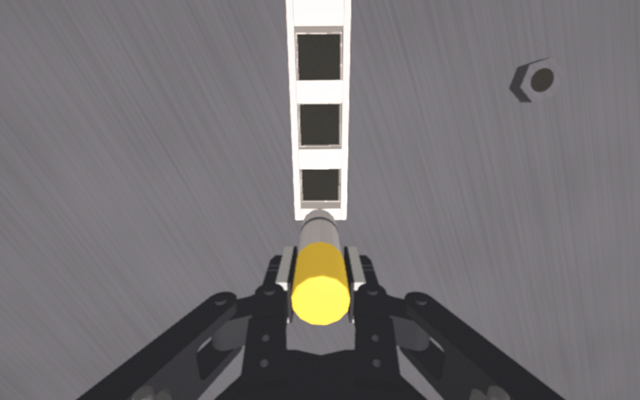

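```bash
python3 -m jog '[[1,[0,0.5,35],[0,0,0]],[1,[0,0.5,70],[0,0,0]],[1,[0,0.5,95],[0,0,0]],[1,[0,0.5,106],[0,0,0]],[1,[0,0.5,108],[0,0,0]]]';  python3 -m jog '[[1,[0,0,0],[0,0,0]],[1,[0,0,2],[0,0,0]],[1,[0,0,4],[0,0,0]],[1,[0,0,4],[0,0,0]],[1,[0,0,4],[0,0,0]]]'
```

```text
clock: 5.58
position: [0.502, -0.2918, 0.0669]
eef_rot: [-179.9, 0.3, -22.2]
ft_force: [-0.2, -0.4, -2.7]
width: 0.311
clock: 6.0
position: [0.5036, -0.2953, 0.0664]
eef_rot: [180.0, -0.1, -22.4]
ft_force: [-0.3, -0.5, -2.8]
width: 0.311
```

```bash
python3 -m jog '[[1,[0,0,1],[0,0,0]],[1,[0,0,1.5],[0,0,0]],[1,[0,0,1.5],[0,0,0]]]';  python3 -m jog '[[1,[0,0,1],[0,0,0]],[1,[0,0,1],[0,0,0]],[1,[0,0,1],[0,0,0]]]'
```

```text
clock: 6.25
position: [0.5032, -0.2951, 0.0641]
eef_rot: [-180.0, -0.0, -22.4]
ft_force: [-0.8, 0.3, -2.2]
width: 0.313
clock: 6.5
position: [0.5031, -0.2952, 0.064]
eef_rot: [-180.0, -0.0, -22.4]
ft_force: [-1.9, 1.3, 5.8]
width: 0.316
```

Contact at z 0.064, the height it was gripped at. I open the gripper and rise.

```bash
python3 -m jog '[[-1,[0,0,0],[0,0,0]],[-1,[0,0,0],[0,0,0]],[-1,[0,0,0],[0,0,0]],[-1,[0,0,0],[0,0,0]],[-1,[0,0,0],[0,0,0]]]';  python3 -m jog '[[-1,[0,0,-20],[0,0,0]],[-1,[0,0,-60],[0,0,0]],[-1,[0,0,-100],[0,0,0]],[-1,[0,0,-120],[0,0,0]],[-1,[0,0,-120],[0,0,0]]]'; python3 -c "
from h import *
c=ctrl.capture('top');cv2.imwrite('pics/t1.png',cv2.resize(c['frame'][150:320,170:490],None,fx=2.5,fy=2.5));caps(c,['yellow'])
c=ctrl.capture('wrist');caps(c,['yellow'])
go([.547,.199,.185],-80)"
```

```text
clock: 6.92
position: [0.5031, -0.295, 0.0629]
eef_rot: [180.0, -0.0, -22.4]
ft_force: [0.1, -0.4, 0.0]
width: 0.988
clock: 7.33
position: [0.5058, -0.2973, 0.1878]
eef_rot: [180.0, -0.6, -22.4]
ft_force: [-0.3, -0.2, -0.5]
width: 1.002
yellow 51 circle 502.5 -295.8 r 13.5 mean [ 500.6 -295.    98.7]
yellow 740 circle 502.5 -295.8 r 13.9 mean [ 502.9 -294.8   99. ]
shift [-147.7 -473.4   -1.5] turn z 57.6 pos [ 0.5035 -0.295   0.1837] rot [-1.7999e+02 -1.1000e-01 -2.2370e+01] F [ 0.4  0.5 -0.8] w 1.003 t 7.4333
```

View pics/t1.png

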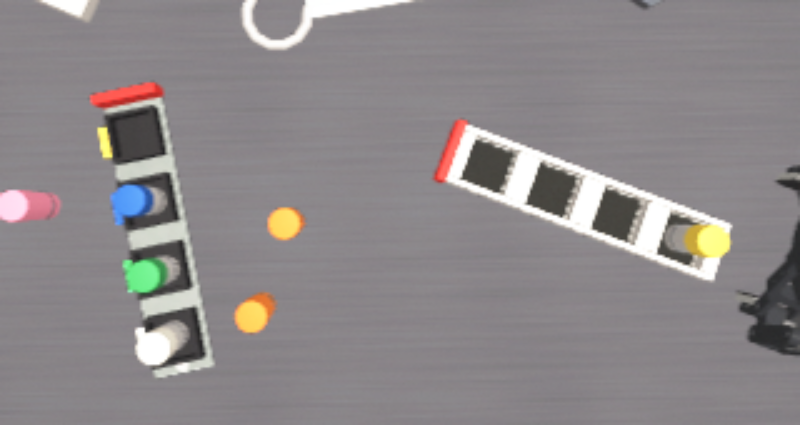

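Yellow stands upright in the far pocket (crop 705,240), top at 99 mm. Next is blue.

```bash
python3 -m jog '[[-1,[-148,-473,0],[0,0,57.6]],[-1,[-148,-473,0],[0,0,57.6]],[-1,[-148,-473,0],[0,0,57.6]],[-1,[-148,-473,0],[0,0,57.6]],[-1,[-148,-473,0],[0,0,57.6]]]'; python3 -c "
from h import *
go([.547,.199,.185],-80)"
```

```text
clock: 7.85
position: [0.5197, -0.0855, 0.1812]
eef_rot: [179.8, 0.1, -58.6]
ft_force: [2.0, -0.2, -1.3]
width: 1.0
shift [-228.6 -171.5   -3.9] turn z 21.4 pos [ 0.5197 -0.0855  0.1812] rot [ 1.7983e+02  1.1000e-01 -5.8600e+01] F [ 2.  -0.2 -1.3] w 1.0 t 7.85
```

```bash
python3 -m jog '[[-1,[-229,-171.5,-4],[0,0,21.4]],[-1,[-229,-171.5,-4],[0,0,21.4]],[-1,[-229,-171.5,-4],[0,0,21.4]],[-1,[-229,-171.5,-4],[0,0,21.4]],[-1,[-229,-171.5,-4],[0,0,21.4]]]'; python3 -c "
from h import *
go([.547,.199,.185],-80)"
```

```text
clock: 8.27
position: [0.5378, 0.1221, 0.1839]
eef_rot: [179.8, -0.1, -79.6]
ft_force: [0.5, -0.2, -0.3]
width: 1.0
shift [-73.9 -22.9  -1.3] turn z 0.4 pos [0.5378 0.1221 0.1839] rot [ 1.7978e+02 -9.0000e-02 -7.9590e+01] F [ 0.5 -0.2 -0.3] w 1.0 t 8.2667
```

```bash
python3 -m jog '[[-1,[-40,-12,0],[0,0,0]],[-1,[-66,-20,0],[0,0,0]],[-1,[-74,-23,0],[0,0,0]],[-1,[-74,-23,0],[0,0,0]],[-1,[-74,-23,0],[0,0,0]]]'; python3 -c "
from h import *
go([.547,.199,.063],-80)
caps(ctrl.capture('wrist'),['blue'])
"
```

```text
clock: 8.68
position: [0.5478, 0.1957, 0.1846]
eef_rot: [179.9, -0.1, -79.6]
ft_force: [0.8, -1.1, -0.1]
width: 1.0
shift [-3.700e+00 -1.000e-01  1.216e+02] turn z 0.4 pos [0.5478 0.1957 0.1846] rot [ 1.7986e+02 -1.2000e-01 -7.9600e+01] F [ 0.8 -1.1 -0.1] w 1.0 t 8.6833
blue 760 circle 547.6 199.9 r 13.9 mean [548.6 200.   99. ]
```

```bash
python3 -m jog '[[-1,[-3.5,0,35],[0,0,0]],[-1,[-3.5,0,75],[0,0,0]],[-1,[-3.5,0,105],[0,0,0]],[-1,[-3.5,0,121],[0,0,0]],[-1,[-3.5,0,121],[0,0,0]]]'; python3 -m jog '[[1,[0,0,0],[0,0,0]],[1,[0,0,0],[0,0,0]],[1,[0,0,0],[0,0,0]],[1,[0,0,0],[0,0,0]],[1,[0,0,0],[0,0,0]]]'; python3 -m jog '[[1,[0,0,0],[0,0,0]],[1,[0,0,0],[0,0,0]],[1,[0,0,0],[0,0,0]]]'; python3 -m jog '[[1,[0,0,-15],[0,0,0]],[1,[0,0,-50],[0,0,0]],[1,[0,0,-90],[0,0,0]],[1,[0,0,-115],[0,0,0]],[1,[0,0,-115],[0,0,0]]]'; python3 -c "
from h import *
go([.5251,-.2367,.176],-22)"
```

```text
clock: 9.15
position: [0.5452, 0.1965, 0.0617]
eef_rot: [179.6, -0.1, -79.9]
ft_force: [-0.9, -0.1, 0.5]
width: 1.0
clock: 9.57
position: [0.5489, 0.2007, 0.0662]
eef_rot: [-179.9, 0.0, -79.6]
ft_force: [-1.4, -1.3, 6.7]
width: 0.315
clock: 9.82
position: [0.5489, 0.2007, 0.0663]
eef_rot: [-179.9, 0.0, -79.6]
ft_force: [-0.9, 0.5, 6.5]
width: 0.312
clock: 10.23
position: [0.5515, 0.2008, 0.185]
eef_rot: [-179.4, 0.1, -79.6]
ft_force: [1.2, 0.3, -2.5]
width: 0.311
shift [425.5 105.1   7.3] turn z -57.6 pos [0.5515 0.2008 0.185 ] rot [-1.7944e+02  9.0000e-02 -7.9590e+01] F [ 1.2  0.3 -2.5] w 0.311 t 10.2333
```

```bash
python3 -m jog '[[1,[425,105,0],[0,0,-57.6]],[1,[425,105,0],[0,0,-57.6]],[1,[425,105,0],[0,0,-57.6]],[1,[425,105,0],[0,0,-57.6]],[1,[425,105,0],[0,0,-57.6]]]'; python3 -c "
from h import *
go([.5251,-.2367,.176],-22)"
```

```text
clock: 10.65
position: [0.5339, -0.0086, 0.1789]
eef_rot: [179.9, 0.1, -43.3]
ft_force: [0.9, 0.8, -3.7]
width: 0.311
shift [150.1 171.9   2.9] turn z -21.3 pos [ 0.5339 -0.0086  0.1789] rot [ 1.7993e+02  8.0000e-02 -4.3340e+01] F [ 0.9  0.8 -3.7] w 0.311 t 10.65
```

```bash
python3 -m jog '[[1,[150,172,0],[0,0,-21.3]],[1,[150,172,0],[0,0,-21.3]],[1,[150,172,0],[0,0,-21.3]],[1,[150,172,0],[0,0,-21.3]],[1,[150,172,0],[0,0,-21.3]]]'; python3 -c "
from h import *
go([.5251,-.2367,.176],-22)"
```

```text
clock: 11.07
position: [0.5242, -0.2168, 0.1788]
eef_rot: [-180.0, 0.1, -22.5]
ft_force: [0.6, 0.1, -3.5]
width: 0.315
shift [ 8.5 18.   2.8] turn z -0.5 pos [ 0.5242 -0.2168  0.1788] rot [-1.7995e+02  1.3000e-01 -2.2450e+01] F [ 0.6  0.1 -3.5] w 0.315 t 11.0667
```

```bash
python3 -m jog '[[1,[8.5,18,0],[0,0,-0.5]],[1,[8.5,18,0],[0,0,-0.5]],[1,[8.5,18,0],[0,0,-0.5]],[1,[8.5,18,0],[0,0,-0.5]]]'; python3 -c "
from h import *
go([.5251,-.2367,.066],-22)"
```

```text
clock: 11.4
position: [0.5258, -0.2338, 0.1787]
eef_rot: [-179.9, 0.2, -21.9]
ft_force: [-0.4, 0.2, -2.9]
width: 0.312
shift [  0.7   3.1 112.7] turn z 0.1 pos [ 0.5258 -0.2338  0.1787] rot [-1.7993e+02  1.7000e-01 -2.1940e+01] F [-0.4  0.2 -2.9] w 0.312 t 11.4
```

```bash
python3 -m jog '[[1,[0.5,2,35],[0,0,0]],[1,[0.5,2,70],[0,0,0]],[1,[0.5,2,95],[0,0,0]],[1,[0.5,2,106],[0,0,0]],[1,[0.5,2,109],[0,0,0]]]';  python3 -m jog '[[1,[0,0,0],[0,0,0]],[1,[0,0,1],[0,0,0]],[1,[0,0,2],[0,0,0]],[1,[0,0,3],[0,0,0]],[1,[0,0,3],[0,0,0]]]';  python3 -m jog '[[1,[0,0,1],[0,0,0]],[1,[0,0,2],[0,0,0]],[1,[0,0,2],[0,0,0]]]'
```

```text
clock: 11.82
position: [0.525, -0.2345, 0.0684]
eef_rot: [-179.9, 0.3, -21.8]
ft_force: [0.6, 0.6, -2.6]
width: 0.312
clock: 12.23
position: [0.527, -0.2377, 0.0688]
eef_rot: [-180.0, -0.1, -22.0]
ft_force: [0.1, -0.2, -3.1]
width: 0.31
clock: 12.48
position: [0.5266, -0.2377, 0.0663]
eef_rot: [-180.0, -0.0, -22.0]
ft_force: [-0.5, 0.9, 0.9]
width: 0.311
```

Contact at 0.066, as when it was gripped. Release, rise and check.

```bash
python3 -m jog '[[1,[0,0,0.5],[0,0,0]],[-1,[0,0,0.5],[0,0,0]],[-1,[0,0,0.5],[0,0,0]],[-1,[0,0,0.5],[0,0,0]],[-1,[0,0,0.5],[0,0,0]]]';  python3 -m jog '[[-1,[0,0,0],[0,0,0]],[-1,[0,0,-40],[0,0,0]],[-1,[0,0,-80],[0,0,0]],[-1,[0,0,-118],[0,0,0]],[-1,[0,0,-118],[0,0,0]]]'; python3 -c "
from h import *
caps(ctrl.capture('wrist'),['yellow','blue'])
go([.483,.187,.185],-80)"
```

```text
clock: 12.9
position: [0.5265, -0.2376, 0.0653]
eef_rot: [180.0, -0.0, -22.0]
ft_force: [-0.0, -0.1, -0.7]
width: 0.865
clock: 13.32
position: [0.5304, -0.2404, 0.1901]
eef_rot: [180.0, -0.7, -22.0]
ft_force: [0.3, -1.0, 0.6]
width: 1.003
yellow 620 circle 502.7 -295.8 r 13.9 mean [ 503.2 -294.3   98.9]
blue 675 circle 526.5 -239.7 r 13.7 mean [ 526.8 -238.5   99.1]
shift [-202.3 -377.9    0.6] turn z 58.0 pos [ 0.5291 -0.2392  0.1874] rot [-179.99   -0.51  -21.99] F [ 1.1  1.  -0.1] w 1.002 t 13.3667
```

```bash
python3 -m jog '[[-1,[-202,-378,0],[0,0,58]],[-1,[-202,-378,0],[0,0,58]],[-1,[-202,-378,0],[0,0,58]],[-1,[-202,-378,0],[0,0,58]],[-1,[-202,-378,0],[0,0,58]]]'; python3 -c "
from h import *
go([.483,.187,.185],-80)"
```

```text
clock: 13.78
position: [0.5028, -0.0286, 0.1824]
eef_rot: [179.9, 0.1, -58.2]
ft_force: [0.4, 0.3, -0.2]
width: 1.001
shift [-193.6  -96.9   -2.5] turn z 21.8 pos [ 0.5028 -0.0286  0.1824] rot [ 1.7991e+02  6.0000e-02 -5.8190e+01] F [ 0.4  0.3 -0.2] w 1.001 t 13.7833
```

```bash
python3 -m jog '[[-1,[-193.5,-97,-2],[0,0,21.8]],[-1,[-193.5,-97,-2],[0,0,21.8]],[-1,[-193.5,-97,-2],[0,0,21.8]],[-1,[-193.5,-97,-2],[0,0,21.8]],[-1,[-193.5,-97,-2],[0,0,21.8]]]';  python3 -m jog '[[-1,[-9,0,0],[0,0,0]],[-1,[-9,0,0],[0,0,0]],[-1,[-9,0,0],[0,0,0]],[-1,[-9,0,0],[0,0,0]]]'; python3 -c "
from h import *
go([.483,.187,.063],-80)
caps(ctrl.capture('wrist'),['green'])"
```

```text
clock: 14.2
position: [0.4823, 0.1789, 0.1842]
eef_rot: [179.9, -0.1, -79.6]
ft_force: [1.0, 0.1, -0.3]
width: 1.0
clock: 14.53
position: [0.4819, 0.1837, 0.1849]
eef_rot: [180.0, -0.1, -79.7]
ft_force: [-0.4, -0.7, -0.1]
width: 1.002
shift [ -3.2  -1.7 121.9] turn z 0.3 pos [0.4819 0.1837 0.1849] rot [ 1.7995e+02 -7.0000e-02 -7.9740e+01] F [-0.4 -0.7 -0.1] w 1.002 t 14.5333
green 766 circle 483.3 187.9 r 14.0 mean [484.2 188.   99. ]
```

```bash
python3 -m jog '[[-1,[-3,-1.5,35],[0,0,0]],[-1,[-3,-1.5,75],[0,0,0]],[-1,[-3,-1.5,105],[0,0,0]],[-1,[-3,-1.5,121],[0,0,0]],[-1,[-3,-1.5,121],[0,0,0]]]'; python3 -m jog '[[1,[0,0,0],[0,0,0]],[1,[0,0,0],[0,0,0]],[1,[0,0,0],[0,0,0]],[1,[0,0,0],[0,0,0]],[1,[0,0,0],[0,0,0]]]'; python3 -m jog '[[1,[0,0,0],[0,0,0]],[1,[0,0,0],[0,0,0]],[1,[0,0,0],[0,0,0]]]'; python3 -m jog '[[1,[0,0,-15],[0,0,0]],[1,[0,0,-50],[0,0,0]],[1,[0,0,-90],[0,0,0]],[1,[0,0,-115],[0,0,0]],[1,[0,0,-115],[0,0,0]]]'; python3 -c "
from h import *
go([.549,-.1773,.176],-22)"
```

```text
clock: 15.0
position: [0.4814, 0.186, 0.0616]
eef_rot: [179.7, -0.1, -79.8]
ft_force: [0.8, -1.0, 0.5]
width: 1.002
clock: 15.42
position: [0.4839, 0.1892, 0.0655]
eef_rot: [-179.9, 0.0, -79.6]
ft_force: [-0.4, -1.4, 10.5]
width: 0.314
clock: 15.67
position: [0.4839, 0.1892, 0.0655]
eef_rot: [-179.9, 0.0, -79.6]
ft_force: [-0.3, -1.3, 5.0]
width: 0.314
clock: 16.08
position: [0.4862, 0.1896, 0.1838]
eef_rot: [-179.5, 0.1, -79.6]
ft_force: [1.0, -0.0, -2.0]
width: 0.314
shift [372.3   4.6   6.9] turn z -57.6 pos [0.4862 0.1896 0.1838] rot [-1.7948e+02  1.3000e-01 -7.9590e+01] F [ 1. -0. -2.] w 0.314 t 16.0833
```

```bash
python3 -m jog '[[1,[372,5,0],[0,0,-57.6]],[1,[372,5,0],[0,0,-57.6]],[1,[372,5,0],[0,0,-57.6]],[1,[372,5,0],[0,0,-57.6]],[1,[372,5,0],[0,0,-57.6]]]'; python3 -c "
from h import *
go([.549,-.1773,.176],-22)"
```

```text
clock: 16.5
position: [0.5169, -0.0174, 0.1785]
eef_rot: [180.0, 0.1, -43.3]
ft_force: [0.9, 0.3, -3.3]
width: 0.311
shift [133.   94.3   2.4] turn z -21.3 pos [ 0.5169 -0.0174  0.1785] rot [ 1.7995e+02  8.0000e-02 -4.3340e+01] F [ 0.9  0.3 -3.3] w 0.311 t 16.5
```

```bash
python3 -m jog '[[1,[133,94,0],[0,0,-21.3]],[1,[133,94,0],[0,0,-21.3]],[1,[133,94,0],[0,0,-21.3]],[1,[133,94,0],[0,0,-21.3]],[1,[133,94,0],[0,0,-21.3]]]'; python3 -m jog '[[1,[0,0,0],[0,0,0]],[1,[0,0,0],[0,0,0]],[1,[0,0,0],[0,0,0]]]'; python3 -c "
from h import *
go([.549,-.1773,.0655],-22)"
```

```text
clock: 16.92
position: [0.5491, -0.1878, 0.1799]
eef_rot: [179.6, -0.4, -23.2]
ft_force: [-0.1, -1.4, -2.8]
width: 0.309
clock: 17.17
position: [0.5481, -0.1739, 0.1782]
eef_rot: [-179.9, 0.2, -22.4]
ft_force: [-0.2, -0.2, -3.0]
width: 0.313
shift [  2.4   2.9 112.7] turn z -0.4 pos [ 0.5481 -0.1739  0.1782] rot [-1.7994e+02  1.7000e-01 -2.2350e+01] F [-0.2 -0.2 -3. ] w 0.313 t 17.1667
```

```bash
python3 -m jog '[[1,[1,0.5,35],[0,0,0]],[1,[1,0.5,70],[0,0,0]],[1,[1,0.5,95],[0,0,0]],[1,[1,0.5,106],[0,0,0]],[1,[1,0.5,109],[0,0,0]]]';  python3 -m jog '[[1,[0,0,0],[0,0,0]],[1,[0,0,1],[0,0,0]],[1,[0,0,2],[0,0,0]],[1,[0,0,3],[0,0,0]],[1,[0,0,3],[0,0,0]]]';  python3 -m jog '[[1,[0,0,1],[0,0,0]],[1,[0,0,2],[0,0,0]],[1,[0,0,2],[0,0,0]]]'
```

```text
clock: 17.58
position: [0.5482, -0.1745, 0.068]
eef_rot: [-180.0, 0.3, -22.3]
ft_force: [0.2, 0.5, -2.5]
width: 0.313
clock: 18.0
position: [0.5504, -0.1773, 0.0682]
eef_rot: [-180.0, -0.1, -22.5]
ft_force: [-0.3, 0.2, -2.7]
width: 0.313
clock: 18.25
position: [0.55, -0.1772, 0.0656]
eef_rot: [-180.0, -0.0, -22.5]
ft_force: [0.5, -0.3, -1.2]
width: 0.313
```

```bash
python3 -m jog '[[1,[0,0,0.5],[0,0,0]],[1,[0,0,0.8],[0,0,0]],[1,[0,0,0.8],[0,0,0]]]'; python3 -m jog '[[-1,[0,0,0],[0,0,0]],[-1,[0,0,0],[0,0,0]],[-1,[0,0,0],[0,0,0]],[-1,[0,0,0],[0,0,0]],[-1,[0,0,0],[0,0,0]]]';  python3 -m jog '[[-1,[0,0,-20],[0,0,0]],[-1,[0,0,-50],[0,0,0]],[-1,[0,0,-85],[0,0,0]],[-1,[0,0,-118],[0,0,0]],[-1,[0,0,-118],[0,0,0]]]'; python3 -c "
from h import *
caps(ctrl.capture('wrist'),['yellow','blue','green'])
go([.422,.179,.185],-80)"
```

```text
clock: 18.5
position: [0.5501, -0.1773, 0.0656]
eef_rot: [-180.0, -0.0, -22.5]
ft_force: [-1.9, 2.1, 6.8]
width: 0.309
clock: 18.92
position: [0.5498, -0.1771, 0.0644]
eef_rot: [180.0, -0.0, -22.5]
ft_force: [0.9, -0.1, 0.1]
width: 0.987
clock: 19.33
position: [0.5535, -0.1792, 0.1883]
eef_rot: [-179.9, -0.7, -22.5]
ft_force: [1.1, -0.9, -0.0]
width: 1.001
yellow 535 circle 502.4 -295.9 r 14.2 mean [ 503.5 -293.7   98.7]
blue 598 circle 526.3 -239.1 r 13.7 mean [ 526.9 -238.    98.9]
green 696 circle 550.5 -179.1 r 13.7 mean [ 550.9 -177.9   99. ]
shift [-256.9 -280.3   -0.8] turn z 57.5 pos [ 0.5522 -0.1783  0.1858] rot [-179.94   -0.44  -22.49] F [-0.4  0.5  0.2] w 0.999 t 19.3833
```

Green is seated (550,-179, top at 99 mm). Now white.

```bash
python3 -m jog '[[-1,[-257,-280,0],[0,0,57.5]],[-1,[-257,-280,0],[0,0,57.5]],[-1,[-257,-280,0],[0,0,57.5]],[-1,[-257,-280,0],[0,0,57.5]],[-1,[-257,-280,0],[0,0,57.5]]]'; python3 -c "
from h import *
go([.422,.179,.185],-80)"
```

```text
clock: 19.8
position: [0.4764, 0.02, 0.1814]
eef_rot: [179.9, 0.0, -58.7]
ft_force: [1.0, 1.3, 0.1]
width: 1.0
shift [-164.1  -36.1   -3.5] turn z 21.3 pos [0.4764 0.02   0.1814] rot [ 1.7989e+02  5.0000e-02 -5.8700e+01] F [1.  1.3 0.1] w 1.0 t 19.8
```

```bash
python3 -m jog '[[-1,[-164,-36,-3],[0,0,21.3]],[-1,[-164,-36,-3],[0,0,21.3]],[-1,[-164,-36,-3],[0,0,21.3]],[-1,[-164,-36,-3],[0,0,21.3]],[-1,[-164,-36,-3],[0,0,21.3]]]';  python3 -m jog '[[-1,[0,0,0],[0,0,0]],[-1,[0,0,0],[0,0,0]],[-1,[0,0,0],[0,0,0]],[-1,[0,0,0],[0,0,0]]]'; python3 -c "
from h import *
go([.422,.179,.063],-80)
c=ctrl.capture('wrist');cv2.imwrite('pics/w3.png',c['frame']);caps(c,['white'])"
```

```text
clock: 20.22
position: [0.4181, 0.1858, 0.1834]
eef_rot: [179.7, 0.1, -78.7]
ft_force: [-0.8, -0.3, 0.5]
width: 1.0
clock: 20.55
position: [0.4231, 0.1751, 0.1854]
eef_rot: [180.0, -0.0, -79.8]
ft_force: [0.8, -0.2, -0.4]
width: 0.998
shift [ -4.1   0.4 122.4] turn z 0.2 pos [0.4231 0.1751 0.1854] rot [ 1.800e+02 -3.000e-02 -7.981e+01] F [ 0.8 -0.2 -0.4] w 0.998 t 20.55
white 764 circle 422.9 179.4 r 13.9 mean [424.  179.6  99. ]
```

View pics/w3.png

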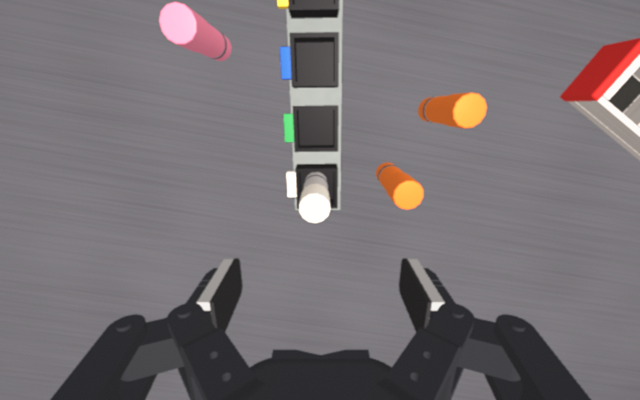

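White (314,205) is the only pin left in the rack. The orange one at (405,192) is about 86 mm away, so it clears the 57 mm finger backs.

```bash
python3 -m jog '[[-1,[-3,0,35],[0,0,0]],[-1,[-3,0,75],[0,0,0]],[-1,[-3,0,105],[0,0,0]],[-1,[-3,0,121],[0,0,0]],[-1,[-3,0,121],[0,0,0]]]'; python3 -m jog '[[1,[0,0,0],[0,0,0]],[1,[0,0,0],[0,0,0]],[1,[0,0,0],[0,0,0]],[1,[0,0,0],[0,0,0]],[1,[0,0,0],[0,0,0]]]'; python3 -m jog '[[1,[0,0,0],[0,0,0]],[1,[0,0,0],[0,0,0]],[1,[0,0,0],[0,0,0]]]'; python3 -m jog '[[1,[0,0,-15],[0,0,0]],[1,[0,0,-50],[0,0,0]],[1,[0,0,-90],[0,0,0]],[1,[0,0,-115],[0,0,0]],[1,[0,0,-115],[0,0,0]]]'; python3 -c "
from h import *
go([.5728,-.1179,.176],-22)"
```

```text
clock: 21.02
position: [0.421, 0.1779, 0.062]
eef_rot: [179.7, -0.1, -79.8]
ft_force: [-0.3, -0.3, 0.3]
width: 0.998
clock: 21.43
position: [0.4229, 0.1803, 0.0656]
eef_rot: [-179.9, 0.0, -79.6]
ft_force: [0.2, -1.2, 14.5]
width: 0.313
clock: 21.68
position: [0.4228, 0.1803, 0.0656]
eef_rot: [-179.9, 0.1, -79.6]
ft_force: [-0.6, 0.8, 6.6]
width: 0.313
clock: 22.1
position: [0.4247, 0.1809, 0.1834]
eef_rot: [-179.5, 0.2, -79.6]
ft_force: [1.7, 0.4, -3.6]
width: 0.313
shift [320.7 -91.5   7.3] turn z -57.6 pos [0.4247 0.1809 0.1834] rot [-1.7953e+02  1.6000e-01 -7.9570e+01] F [ 1.7  0.4 -3.6] w 0.313 t 22.1
```

```bash
python3 -m jog '[[1,[321,-91,0],[0,0,-57.6]],[1,[321,-91,0],[0,0,-57.6]],[1,[321,-91,0],[0,0,-57.6]],[1,[321,-91,0],[0,0,-57.6]],[1,[321,-91,0],[0,0,-57.6]]]'; python3 -c "
from h import *
go([.5728,-.1179,.176],-22)"
```

```text
clock: 22.52
position: [0.5136, -0.0078, 0.1784]
eef_rot: [180.0, 0.1, -43.3]
ft_force: [0.9, 0.4, -3.3]
width: 0.314
shift [118.7  39.4   2.2] turn z -21.3 pos [ 0.5136 -0.0078  0.1784] rot [ 1.7995e+02  1.1000e-01 -4.3340e+01] F [ 0.9  0.4 -3.3] w 0.314 t 22.5167
```

```bash
python3 -m jog '[[1,[118.5,39.5,0],[0,0,-21.3]],[1,[118.5,39.5,0],[0,0,-21.3]],[1,[118.5,39.5,0],[0,0,-21.3]],[1,[118.5,39.5,0],[0,0,-21.3]],[1,[118.5,39.5,0],[0,0,-21.3]]]'; python3 -m jog '[[1,[0,0,0],[0,0,0]],[1,[0,0,0],[0,0,0]],[1,[0,0,0],[0,0,0]]]'; python3 -c "
from h import *
go([.5728,-.1179,.0655],-22)"
```

```text
clock: 22.93
position: [0.5722, -0.1217, 0.1787]
eef_rot: [179.9, -0.0, -22.9]
ft_force: [-0.8, 0.9, -3.1]
width: 0.314
clock: 23.18
position: [0.5715, -0.115, 0.1786]
eef_rot: [-180.0, 0.1, -22.3]
ft_force: [-0.4, 0.8, -3.7]
width: 0.312
shift [  2.6   2.3 113.1] turn z -0.3 pos [ 0.5715 -0.115   0.1786] rot [-1.7997e+02  1.4000e-01 -2.2320e+01] F [-0.4  0.8 -3.7] w 0.312 t 23.1833
```

```bash
python3 -m jog '[[1,[1,0.5,35],[0,0,0]],[1,[1,0.5,70],[0,0,0]],[1,[1,0.5,95],[0,0,0]],[1,[1,0.5,106],[0,0,0]],[1,[1,0.5,109],[0,0,0]]]';  python3 -m jog '[[1,[0,0,0],[0,0,0]],[1,[0,0,1],[0,0,0]],[1,[0,0,2],[0,0,0]],[1,[0,0,3],[0,0,0]],[1,[0,0,3],[0,0,0]]]';  python3 -m jog '[[1,[0,0,1],[0,0,0]],[1,[0,0,2],[0,0,0]],[1,[0,0,2.5],[0,0,0]],[1,[0,0,2.5],[0,0,0]]]'
```

```text
clock: 23.6
position: [0.5715, -0.1163, 0.0683]
eef_rot: [180.0, 0.3, -22.4]
ft_force: [0.5, 0.7, -2.4]
width: 0.311
clock: 24.02
position: [0.5738, -0.1184, 0.0684]
eef_rot: [-180.0, -0.1, -22.5]
ft_force: [-0.6, 0.3, -3.3]
width: 0.312
clock: 24.35
position: [0.5735, -0.1184, 0.0657]
eef_rot: [-180.0, -0.0, -22.5]
ft_force: [-1.2, 0.3, 4.9]
width: 0.314
```

```bash
python3 -m jog '[[-1,[0,0,0],[0,0,0]],[-1,[0,0,0],[0,0,0]],[-1,[0,0,0],[0,0,0]],[-1,[0,0,0],[0,0,0]],[-1,[0,0,0],[0,0,0]]]';  python3 -m jog '[[-1,[0,0,-20],[0,0,0]],[-1,[0,0,-50],[0,0,0]],[-1,[0,0,-85],[0,0,0]],[-1,[0,0,-118],[0,0,0]],[-1,[0,0,-118],[0,0,0]]]'; python3 -m jog '[[-1,[-20,-40,-30],[0,0,0]],[-1,[-40,-80,-60],[0,0,0]],[-1,[-60,-120,-60],[0,0,0]],[-1,[-60,-120,-60],[0,0,0]],[-1,[-60,-120,-60],[0,0,0]]]';python3 -c "
from h import *
a=ctrl.capture('top');caps(a,['yellow','blue','green','white']);b=ctrl.capture('side')
print('side');caps(b,['blue','green','white'])
cv2.imwrite('pics/end.png',np.vstack([cv2.resize(a['frame'][80:300,160:480],(640,440))[:300],b['frame'][100:400]]))
go([.5,0,.2])"
```

```text
clock: 24.77
position: [0.5733, -0.1183, 0.0649]
eef_rot: [180.0, -0.0, -22.5]
ft_force: [0.7, -0.7, -0.1]
width: 0.987
clock: 25.18
position: [0.5773, -0.12, 0.1889]
eef_rot: [-179.9, -0.6, -22.5]
ft_force: [0.5, -1.0, -0.4]
width: 0.999
clock: 25.6
position: [0.564, 0.0236, 0.2433]
eef_rot: [-179.7, 0.1, -21.9]
ft_force: [0.0, 0.3, -0.6]
width: 0.999
yellow 63 circle 502.5 -296.0 r 14.0 mean [ 500.3 -295.4   98.9]
blue 56 circle 526.0 -238.0 r 13.1 mean [ 523.2 -238.2   99.5]
green 23 circle 550.7 -174.1 r 11.9 mean [ 550.6 -169.7   98.6]
white 134 circle 573.7 -119.5 r 13.7 mean [ 573.5 -119.   100.3]
side
green 25 circle 549.4 -177.1 r 9.5 mean [ 549.5 -174.1  100.1]
white 138 circle 571.7 -121.2 r 14.3 mean [ 570.4 -122.7   99.4]
shift [-52.2  39.9  42.7] turn z None pos [0.5634 0.0171 0.2427] rot [-1.7999e+02  1.0000e-02 -2.2280e+01] F [-0.2 -0.1  1. ] w 0.998 t 25.7
```

View pics/end.png

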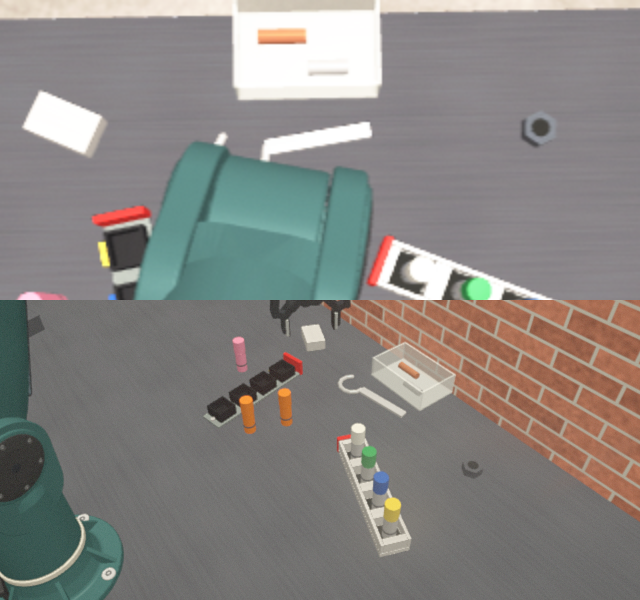

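The side view shows white (358,430), green (369,457), blue (380,483) and yellow (392,510) upright, running away from the red plate (343,440). The spanner, block, nut and look-alikes have not moved, and the gripper is clear. I hand the job in.

```bash
python3 -c "
from rig import ctrl
print(ctrl.job_done())"
```

```text
the job is handed in; nothing more can be done
None
```

All four pins are in the inspection rack in reverse order, and I handed the job in at about 25.7 s, well under the 104 s limit. Counting from the pocket farthest from the red plate, they are yellow, blue, green and white.

- **Seating:** I lowered each pin until light contact (1–7 N) and then opened the gripper. Contact came at the same height at which each pin was gripped in its cup. The cap tops measured 99–100 mm, as expected for fully seated pins.
- **Position:** The cap centres are within about 3 mm of the pocket centres. The last top-view readings of blue and green were partly masked, with few pixels, but they agreed with the earlier wrist-camera readings to within 5 mm.
- **Surroundings:** The final pictures show all pins upright and the gripper clear. By eye, the spanner, block, nut and the orange and pink look-alikes are where they were; I did not re-measure them. No check failed.

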